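Clear a used tin through the spring gate

ROBOT

A 7-joint arm with a two-finger parallel gripper is mounted at the origin on the work surface. World frame = base frame: x ahead of the robot, y to its left, z up, the work surface at z = 0. Lengths are in m, angles in rad, forces in N, time in s.
With the tool pointing down it reaches from about 0.4 to 0.85 m from the base axis. Payload 10.4 kg.
Tool frame: the origin (TCP) lies on the mounting face of the last link; the fingertips stand 173 mm ahead of it and the grasp point (between the pads) lies 155 mm ahead of it (manip.tip_extent is the distance from the TCP to the fingertips, in m); z points along the fingers, y is the line along which they close (so a half turn about z gives the same grasp; the last joint's range is limited). The gripper opens to 85 mm and grips with 20 to 120 N. Pads are 22 mm wide; open, the fingers measure 114 mm over their backs; the gripper's body (76 mm by 85 mm) begins 54 mm behind the grasp point. The pads swing forward as they close: fully open they stand 13 mm farther back than shut.
Start: joints at [1.221, 0.332, -0.065, 1.46, 0.022, 1.35, -0.088], TCP at [0.201, -0.592, 0.405] pointing down, gripper open.
Joint ranges: [-2.6, 2.6], [-0.5, 2.12], [-1.47, 1.34], [0.16, 2.42], [-1.27, 4.41], [0.06, 2.06], [-2.6, 2.6]. Speed limits (rad/s): [2.22, 2.22, 2.79, 2.79, 3.14, 3.14, 3.14].

INTERFACE

Orientations are given as a unit quaternion [x, y, z, w].
In Python, from workcell import manip gives the robot as it stands.
- The arm moves only by the tool move_arm, never from a script. Its argument "plan" is one flat list of numbers, 7 for each row, row after row: the turn, a rotation vector about the tool's x, y, z in rad, then the shift along the tool's x, y, z in m, then the finger opening in m, from 0 to 0.0854. In form: [ax, ay, az, dx, dy, dz, gripper, ax, ay, az, dx, dy, dz, gripper, ...]. A call has 1 to 12 rows; each row is the pose to reach, as a shift and turn from the pose commanded when the call began, along the tool's axes at that moment; what a row does not reach only later rows make up. A row lasts 1/8 s, in which the tool goes at most 62.5 mm and 10.7 degrees, less where a joint would pass 70% of its speed; a pose out of reach is approached as far as the arm can. A call with a gripper value outside its range is refused whole. The fingers move at their own pace and stop on an object; "squeeze" is the grip in N (left out, the last holds). Time passes only in rows, so rows that repeat a pose let the fingers close. It gives the time, the measured TCP pose, the force, the opening and the grip force at its end, in the units of the state.
- manip.get_obs(): the state, without advancing time (a new reading comes with each control period).
- manip.camera(name): name is "scene" or "top"; returns a dict with "color" (400x640x3 uint8, red, green, blue), "fx", "fy", "cx", "cy" (pixels), "cam_to_world" (4x4, takes a point from camera to world coordinates). Camera axes: x right, y down, z forward; pixel columns grow to the right and rows downward; lengths in m; the calibration is good to about 2 mm. A picture is of the moment at which its call begins. There is no depth.
- manip.hand_in(): hands the job in; it is judged then, once.
Trained networks look in a picture, given as the dict that the camera call returned (one of the last four; its "shot" number tells which), for a name from the list of things; names that differ only in an ending like _2 or _b are one class to them, and where a whole thing is asked for, a point or a joint stands for the part that bears it (a point fixed in the world has none). Each returns a list of dicts, best first, with "conf" (0 to 1); they miss things now and then, are a little off and sometimes report something else, mostly with a low value. They report only what shows in the picture. A call takes as long as a camera call. They do not tell look-alikes from the thing itself.
- manip.look_for(picture, label): "position" ([x, y, z] in m, in the coordinates of the camera as it stood for that picture, good to about 4 mm: the middle of the surface that is visible of it).
- manip.silhouettes(picture, label): "pixels" (400x640 bool, what is visible of it).
- manip.tip_of(picture, label): "position" ([x, y, z] in m, in the coordinates of the camera as it stood for that picture, good to about 4 mm: a listed point, or the origin of a listed thing).
The state is a dict: "clock": time; "joint_pos": joint angles; "joint_velocities": joint speeds; "tau": joint torques, N m; "position": TCP position; "ee_rot": TCP orientation; "ft_force": force on the tool from outside, world axes, zero at the start; "torque": the same for the moment, N m; "grip_width": opening from 0.0 (shut) to 1.0 (fully open); "grasp_force": force on a finger pad.
Only numpy, scipy, OpenCV 4.12 (cv2) and the standard library are available. Lean on these libraries where they do the work, as an engineer would, in place of code of your own. Each camera call takes 0.05 s, during which the arm holds its last target. There are 200 camera calls.

TASK

Send the low round tin that stands on the raised dough board, in front of the little spring gate in the rim, through the gate so that it drops into the grey wash-up crate behind. Push the gate open with one finger before the tin gets to it and keep it held open while the other finger pushes the tin through, so that the tin does not push the gate; do not pick up the tin, and leave everything else as it stands. Then come away so that the gate springs shut.

Things in the scene. Friction and masses are not known exactly. Their poses are not given: they have to be found in the camera images.
- station: Fixed wooden dough board with a rim, a spring gate in its far rim, and a grey crate behind. Origin on the table directly below the middle of the gate line; x points from the board through the gate into the crate, y to the left when looking that way, z up. All x, y below are in this frame, in mm. The far rim (x -8 to 10, 42 high above the board) has one opening, y -61 to 71, filled by the gate.
- board (a point): Centre of the level board top, 75 mm above the table, at station x = -95, y = 0. The board spans x -200 to 10, y -200 to 200 and ends in a sheer drop at x = 10 down into the crate. Side rims at y = +-193, 24 mm high; the robot's side is open.
- crate (a point): Centre of the mat in the open-topped grey crate, at station x = 98, y = 0, 8 mm above the table. Inside: x 19 to 177, y -144 to 144; its rim is 55 mm above the table. Another used tin is fixed in its corner at x 145, y -110.
- gate_hinge (a point): Fixed point on the gate's upright hinge axis, at board height, station x = 0, y = 65 (left post). The axis is vertical. When shut, the gate reaches from here to y = -57.
- gate (a joint): Self-closing plywood gate: upright panel 10 mm thick, 122 mm long, from 3 to 45 mm above the board, nothing over it. Value in rad: 0 = shut, grows as it swings away from the board over the crate (never the other way), stop at 1.45. Its spring shuts it with 0.06 N m when shut plus 0.12 N m per rad (0.5 N at the free edge shut, 2 N wide open); let go, it shuts in about a second.
- gate_edge (a point): Middle of the gate's free edge, 122 mm from the hinge axis and 24 mm above the board; it moves with the gate.
- tin: The used tin: an empty open round aluminium tin, 51 mm across at the rim, 48 mm at the foot, 24 mm high, about 110 g, loose on the board 85 to 125 mm before the gate. Origin at the centre of its underside.
- mould: Bystander on the board: steel mould, open on top, 60 mm across and 50 mm high. Origin at the centre of its underside.
- jar: Bystander on the board: glass jar with a steel cap, 52 mm across, 70 mm high. Origin at the centre of its underside.
- pin: Bystander on the board: small wooden rolling pin, 42 mm thick, 170 mm long along its own x. Origin under its middle.
- oil: Bystander on the table: amber bottle 64 mm across, 180 mm high. Origin at the centre of its underside.
- syrup: Bystander on the table: amber bottle 56 mm across, 160 mm high. Origin at the centre of its underside.
- bowl: Bystander on the table: white bowl 150 mm across, 70 mm high. Origin at the centre of its underside.
There are look-alikes about, which are no part of the job. Of the things that look like the tin, the smallest one is meant.

How it is judged:
On the way, in this order (a step that is already met when the one before it is completed fails the run):
1. a finger has pushed the gate open (over 0.35 rad) before the tin's centre reaches the gate line (value of joint gate above 0.35 rad and contact force between the fingers and gate above 0.1 N and x of tin in the frame of station below 0 m and height (world z) of tin above 0.07 m), for 0.05 s.
2. the tin's centre passes the gate line while a finger holds the gate open (value of joint gate above 0.35 rad and contact force between the fingers and gate above 0.1 N and x of tin in the frame of station above 0.005 m), for 0.05 s.
At the end, for the whole second after the job is handed in: The tin lies at rest inside the crate (either way up) and the gate is shut (within 0.06 rad) (x of tin in the frame of station between 0.015 and 0.18 m and y of tin in the frame of station between -0.148 and 0.148 m and height (world z) of tin below 0.06 m and linear speed of tin below 0.03 m/s and value of joint gate below 0.06 rad); the robot touches nothing.
It fails at once if the tin is lifted more than 20 mm off the board (height (world z) of tin above 0.095 m).
It fails at once if the tin pushes the gate (over 1 N between them) (contact force between tin and gate above 1 N).
It fails at once if something else on the board or table is moved by more than 25 mm or tipped (distance of any of mould, jar, pin, oil, syrup, bowl from where it was at the start of the episode above 0.025 m or angle between any of mould, jar, pin, oil, syrup, bowl's own z axis and vertical above 0.35 rad).
It also fails if it takes over 35 s, if anything falls off the work surface, if the arm or the gripper's body presses on something with over 40 N, if the wrist force passes 120 N, or if a joint passes its speed limit or range.

## Working session

There is one attempt and no reset: what is moved stays moved. The work goes in short steps, Python scripts to look and compute and a tool call to move; the robot and the scene stay as the last step left them, time stands still between calls to the robot, and variables do not carry over. Pictures are saved under pics/ and viewed, at most 10 in all, crops included, and the job is handed in when it is done.

Besides the shell and the picture viewer there is one more tool, called after "Emit:" as name(argument=value, ...) on one line, values as JSON. move_arm: Moves the arm, as the interface text tells. Its arguments: {"type":"object","properties":{"plan":{"type":"array","items":{"type":"number"}},"squeeze":{"type":"number"}},"required":["plan"]}

```bash
mkdir -p pics; ls; cat > h.py <<'E'
from workcell import manip
import numpy as np, cv2
def w(p,pos): return (np.array(p['cam_to_world'])@np.r_[pos,1])[:3]
def save(p,n): cv2.imwrite('pics/'+n,p['color'][:,:,::-1])
E
python3 - <<'E'
from h import *
np.set_printoptions(precision=4,suppress=True)
for c in ['top','scene']:
    p=manip.camera(c); save(p,c+'0.png')
    for l in ['board','crate','gate_hinge','gate_edge','tin','mould','jar','pin','oil','syrup','bowl']:
        for r in manip.tip_of(p,l)[:4]: 
            if r['conf']>.3: print(c,l,round(r['conf'],2),w(p,r['position']))
o=manip.get_obs();print(o['position'],o['ee_rot'],o['grip_width'],o['clock'],manip.tip_extent)
E
```

```text
pics
top board 0.73 [0.5027 0.0041 0.0749]
top crate 0.89 [ 0.6995 -0.0006  0.0022]
top crate 0.45 [ 0.4794  0.4493 -0.0005]
top gate_hinge 0.67 [0.6046 0.0635 0.0752]
top gate_edge 0.73 [ 0.5983 -0.0556  0.0996]
top gate_edge 0.54 [0.4961 0.006  0.0734]
top tin 0.93 [ 0.3152  0.1983 -0.0007]
top tin 0.61 [ 0.5    -0.272   0.0022]
top tin 0.54 [0.4951 0.0062 0.0723]
top mould 0.65 [ 0.534  -0.1221  0.0775]
top jar 0.68 [ 0.4512 -0.1367  0.0718]
top jar 0.67 [0.5068 0.1499 0.0706]
top pin 0.87 [0.507  0.1471 0.0715]
top oil 0.64 [0.5821 0.474  0.0002]
top syrup 0.84 [ 0.4783  0.4473 -0.0008]
top syrup 0.43 [ 0.5981 -0.0574  0.0986]
top bowl 0.95 [ 0.5549 -0.5118  0.0024]
scene board 0.98 [0.5022 0.0073 0.0756]
scene crate 0.6 [ 0.6973 -0.      0.0089]
scene gate_hinge 0.64 [0.5963 0.0664 0.0754]
scene gate_edge 0.83 [ 0.5964 -0.0596  0.1003]
scene tin 0.87 [0.3143 0.2007 0.0002]
scene tin 0.64 [ 0.4999 -0.2691 -0.0012]
scene tin 0.49 [0.4898 0.0111 0.0731]
scene mould 0.62 [ 0.5307 -0.1231  0.076 ]
scene jar 0.97 [ 0.445  -0.1355  0.0759]
scene pin 0.71 [0.5105 0.1486 0.075 ]
scene pin 0.69 [ 0.5591 -0.5078 -0.0002]
scene oil 0.75 [ 0.585   0.4776 -0.0023]
scene syrup 0.7 [ 0.4764  0.452  -0.002 ]
scene bowl 0.81 [ 0.5574 -0.509   0.0006]
scene bowl 0.64 [0.6959 0.0021 0.0059]
[ 0.2006 -0.5919  0.4047] [0.9867 0.1627 0.     0.    ] 0.9962941925652863 1.2 0.1734
```

View pics/top0.png

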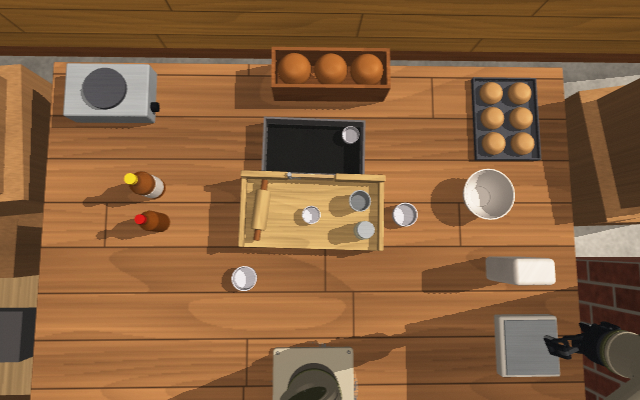

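View pics/scene0.png

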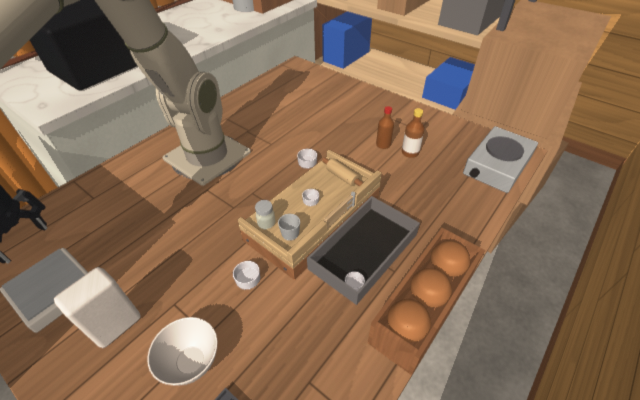

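```bash
python3 - <<'E'
from h import *
p=manip.camera('top')
C=np.array(p['cam_to_world']);Ci=np.linalg.inv(C)
print(C.round(3),p['fx'])
for q in [[.315,.199,.024],[.5,-.27,.024],[.495,.007,.099],[.6,.065,.12],[.6,-.057,.12]]:
    a=(Ci@np.r_[q,1])[:3]; print(q,(p['fx']*a[0]/a[2]+p['cx']).round(1),(p['fy']*a[1]/a[2]+p['cy']).round(1))
for r in manip.silhouettes(p,'tin')[:4]:
    m=r['pixels'];ys,xs=np.nonzero(m);print(r['conf'],xs.mean(),ys.mean(),np.ptp(xs)+1,np.ptp(ys)+1)
a=(Ci@np.array([.495,.007,.09,1]))[:3];u=int(p['fx']*a[0]/a[2]+p['cx']);v=int(p['fy']*a[1]/a[2]+p['cy'])
c=p['color'][max(v-70,0):v+70,max(u-95,0):u+95,::-1];cv2.imwrite('pics/crop.png',cv2.resize(c,None,fx=4,fy=4,interpolation=cv2.INTER_CUBIC)); print(u-95,v-70)
E
```

```text
[[-3.000e-03 -9.940e-01  1.080e-01  4.080e-01]
 [-1.000e+00 -1.000e-03 -3.000e-02  2.300e-02]
 [ 3.000e-02 -1.080e-01 -9.940e-01  1.217e+00]
 [ 0.000e+00  0.000e+00  0.000e+00  1.000e+00]] 404.8378718016195
[0.315, 0.199, 0.024] 244.0 278.1
[0.5, -0.27, 0.024] 403.6 214.2
[0.495, 0.007, 0.099] 310.8 214.0
[0.6, 0.065, 0.12] 289.7 175.1
[0.6, -0.057, 0.12] 334.1 175.3
0.94 404.9216494845361 214.39175257731958 26 24
0.74 244.39824945295405 277.6542669584245 24 24
0.62 310.8130081300813 214.0569105691057 17 18
0.45 363.4736842105263 230.44272445820434 22 18
215 144
```

View pics/crop.png

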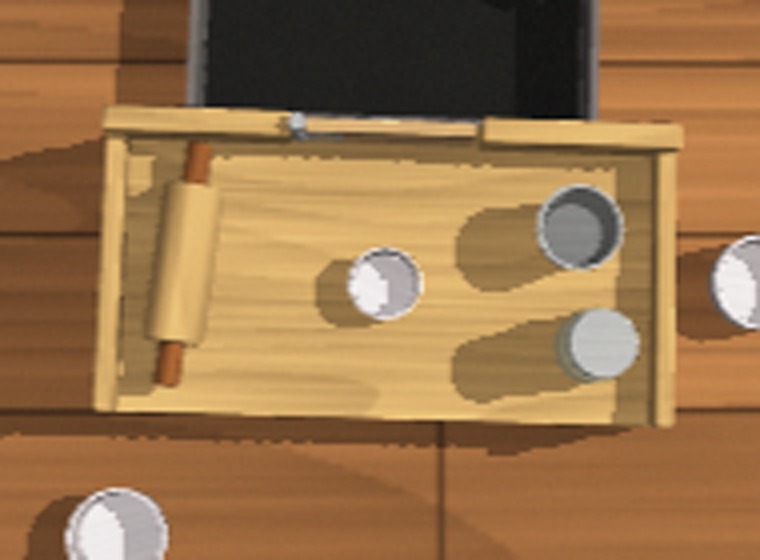

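The three tin-like things in the top picture are at (404,214), on the table and 26 px wide; (244,278), on the table and 24 px wide; and (311,214), on the board and 17 px wide even though it is nearer the camera. The smallest is the one on the board at (311,214), in front of the gate. The crop confirms it: the tin is at crop (385,284) and the gate spans crop (300..480, 127). Next I'll get the station yaw and the tin's position in the station frame.

```bash
python3 - <<'E'
from h import *
np.set_printoptions(precision=4,suppress=True)
p=manip.camera('top');C=np.array(p['cam_to_world'])
def ray(u,v,z):
    d=C[:3,:3]@np.array([(u-p['cx'])/p['fx'],(v-p['cy'])/p['fy'],1]); return C[:3,3]+d*(z-C[2,3])/d[2]
f=lambda cx,cy,z: ray(215+cx/4,144+cy/4,z)
a=f(105,108,.117);b=f(683,126,.117);c=f(97,408,.099);d=f(674,426,.099)
print('corners',a,b,c,d)
print('yaw',-np.arctan2((a-b)[0],(a-b)[1]),-np.arctan2((c-d)[0],(c-d)[1]),len(a-b) and np.linalg.norm(a-b))
print('tin',ray(310.81,214.06,.097))
E
```

```text
corners [0.6117 0.1977 0.117 ] [ 0.6002 -0.2003  0.117 ] [0.4074 0.2023 0.099 ] [ 0.394  -0.1933  0.099 ]
yaw -0.028873454115334023 -0.03383975637391807 0.39813373548684927
tin [0.4949 0.0069 0.097 ]
```

Emit:
move_arm(plan=[0,0,-1.244,0.472,-0.4745,0,0.085,0,0,-1.244,0.472,-0.4745,0,0.085,0,0,-1.244,0.472,-0.4745,0,0.085,0,0,-1.244,0.472,-0.4745,0,0.085,0,0,-1.244,0.472,-0.4745,0,0.085,0,0,-1.244,0.472,-0.4745,0,0.085,0,0,-1.244,0.472,-0.4745,0,0.085,0,0,-1.244,0.472,-0.4745,0,0.085,0,0,-1.244,0.472,-0.4745,0,0.085,0,0,-1.244,0.472,-0.4745,0,0.085,0,0,-1.244,0.472,-0.4745,0,0.085,0,0,-1.244,0.472,-0.4745,0,0.085])

```text
clock: 2.85
position: [0.4959, 0.0125, 0.4049]
ee_rot: [0.705, 0.709, 0.001, -0.0]
ft_force: [0.4, -1.1, 0.3]
grip_width: 0.994
grasp_force: 0.0
```

Emit:
move_arm(plan=[0,0,0,0,0,0.05,0.085,0,0,0,0,0,0.09,0.085,0,0,0,0,0,0.11,0.085,0,0,0,0,0,0.11,0.085])

```text
clock: 3.35
position: [0.4947, 0.008, 0.2936]
ee_rot: [0.707, 0.707, -0.001, -0.001]
ft_force: [-0.7, 0.1, 0.5]
grip_width: 0.996
grasp_force: 0.0
```

```bash
python3 - <<'E'
from h import *
o=manip.get_obs();print(o['position'],o['ee_rot'],o['ft_force'])
p=manip.camera('scene')
c=p['color'][130:260,230:400,::-1];cv2.imwrite('pics/s1.png',cv2.resize(c,None,fx=4.5,fy=4.5,interpolation=cv2.INTER_CUBIC))
E
```

```text
[0.49470163 0.00797106 0.29358275] [ 0.70747528  0.70673675 -0.00100188 -0.00094519] [-0.71320994  0.13063648  0.53960749]
```

View pics/s1.png

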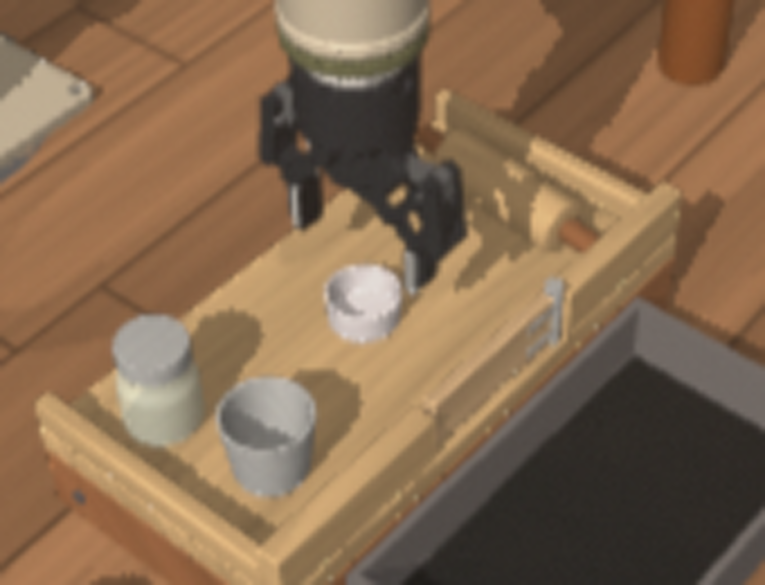

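Fingers straddle the tin: the near fingertip is at crop (412,292) and the far one at crop (304,226). From these I'll work out the tip height.

```bash
python3 - <<'E'
from h import *
p=manip.camera('scene');Ci=np.linalg.inv(np.array(p['cam_to_world']))
for x in(.445,.54,.55):
  for z in(.115,.12,.125,.13,.135):
    a=Ci@np.array([x,.008,z,1]);u=p['fx']*a[0]/a[2]+p['cx'];v=p['fy']*a[1]/a[2]+p['cy'];print(x,z,round((u-230)*4.5),round((v-130)*4.5))
E
```

```text
0.445 0.115 303 240
0.445 0.12 303 235
0.445 0.125 303 229
0.445 0.13 302 224
0.445 0.135 302 218
0.54 0.115 416 304
0.54 0.12 416 299
0.54 0.125 416 293
0.54 0.13 416 288
0.54 0.135 416 282
0.55 0.115 428 311
0.55 0.12 428 306
0.55 0.125 428 300
0.55 0.13 428 295
0.55 0.135 428 289
```

Emit:
move_arm(plan=[0,0,0,0,0,0.02,0.085,0,0,0,0,0,0.038,0.085,0,0,0,0,0,0.044,0.085,0,0,0,0,0,0.044,0.085])

```text
clock: 3.95
position: [0.4954, 0.009, 0.2507]
ee_rot: [0.707, 0.707, -0.0, -0.0]
ft_force: [1.0, 0.0, 0.2]
grip_width: 0.993
grasp_force: 0.0
```

No contact with the board. Now pushing partway.

Emit:
move_arm(plan=[0,0,0,0,0.01,0,0.085,0,0,0,0,0.02,0,0.085,0,0,0,0,0.03,0,0.085,0,0,0,0,0.04,0,0.085,0,0,0,0,0.05,0,0.085,0,0,0,0,0.06,0,0.085,0,0,0,0,0.07,0,0.085,0,0,0,0,0.08,0,0.085,0,0,0,0,0.09,0,0.085,0,0,0,0,0.09,0,0.085])

```text
clock: 5.2
position: [0.5862, 0.0085, 0.2506]
ee_rot: [0.707, 0.707, 0.0, 0.0]
ft_force: [-0.9, -3.6, -0.8]
grip_width: 0.993
grasp_force: 1.2
```

```bash
python3 - <<'E'
from h import *
p=manip.camera('scene')
c=p['color'][130:260,230:400,::-1];cv2.imwrite('pics/s2.png',cv2.resize(c,None,fx=4.5,fy=4.5,interpolation=cv2.INTER_CUBIC))
for l in('tin','gate_edge'):
  for r in manip.tip_of(p,l)[:4]: print(l,r['conf'],w(p,r['position']))
E
```

```text
tin 0.79 [0.31145003 0.19964675 0.00107669]
tin 0.63 [ 0.50253215 -0.26666229 -0.00142107]
tin 0.6 [0.56722546 0.01544047 0.07480535]
gate_edge 0.65 [0.50251856 0.00622306 0.07506171]
gate_edge 0.47 [ 0.68524497 -0.02203642  0.09929084]
```

View pics/s2.png

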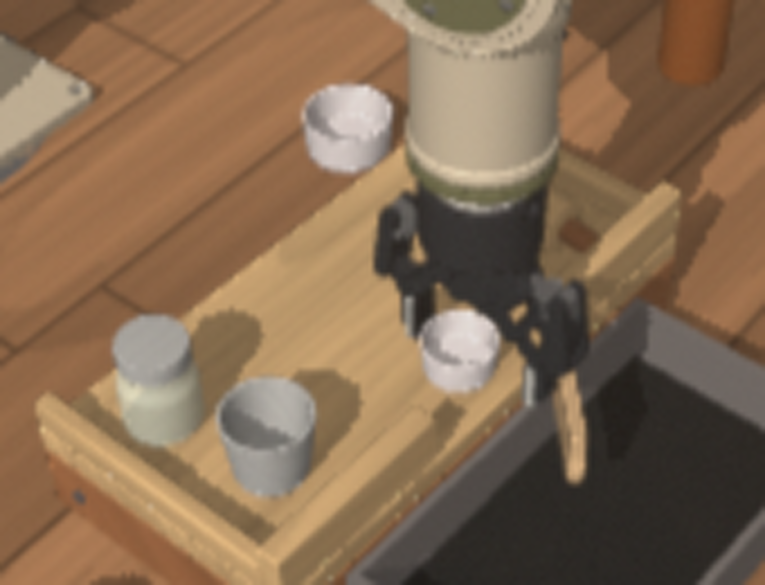

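The gate is held open by the leading finger (free edge at crop (573,478)), with the tin at crop (460,350) against the trailing finger. Continuing.

Emit:
move_arm(plan=[0,0,0,0,0.01,0,0.085,0,0,0,0,0.02,0,0.085,0,0,0,0,0.03,0,0.085,0,0,0,0,0.04,0,0.085,0,0,0,0,0.048,0,0.085,0,0,0,0,0.054,0,0.085,0,0,0,0,0.054,0,0.085,0,0,0,0,0.054,0,0.085])

```text
clock: 6.35
position: [0.6395, 0.0086, 0.2509]
ee_rot: [0.707, 0.707, 0.0, 0.001]
ft_force: [0.4, -2.3, -0.6]
grip_width: 0.994
grasp_force: 1.0
```

```bash
python3 - <<'E'
from h import *
p=manip.camera('scene')
c=p['color'][150:300,270:440,::-1];cv2.imwrite('pics/s3.png',cv2.resize(c,None,fx=4,fy=4,interpolation=cv2.INTER_CUBIC))
for l in('tin','gate_edge'):
  for r in manip.tip_of(p,l)[:4]: print(l,r['conf'],w(p,r['position']))
E
```

```text
tin 0.82 [ 0.31494763  0.19891482 -0.0009827 ]
tin 0.76 [ 0.50345305 -0.26986708  0.00200549]
tin 0.54 [0.61852285 0.01509903 0.03192737]
gate_edge 0.57 [0.71157774 0.01283056 0.09989832]
```

View pics/s3.png

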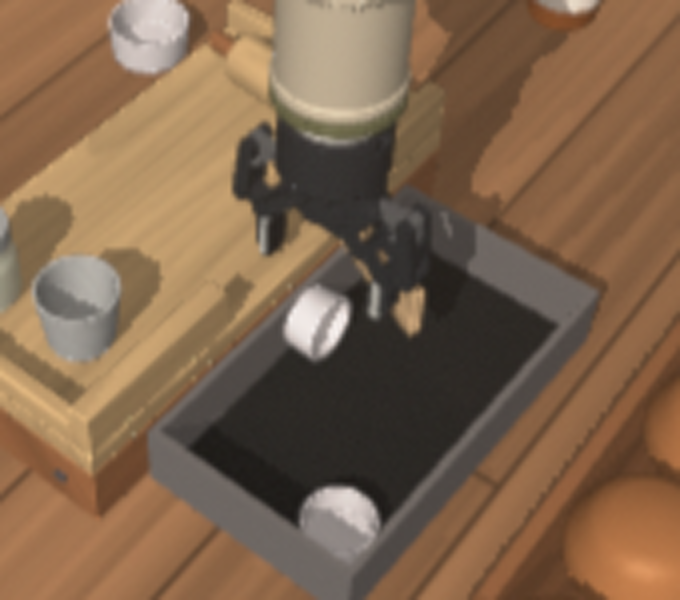

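The tin is in the crate (crop (318,322)), and the gate is still held open. Lifting straight up.

Emit:
move_arm(plan=[0,0,0,0,0,-0.02,0.085,0,0,0,0,0,-0.06,0.085,0,0,0,0,0,-0.12,0.085,0,0,0,0,0,-0.14,0.085,0,0,0,0,0,-0.14,0.085,0,0,0,0,0,-0.14,0.085,0,0,0,0,0,-0.14,0.085,0,0,0,0,0,-0.14,0.085,0,0,0,0,0,-0.14,0.085,0,0,0,0,0,-0.14,0.085,0,0,0,0,0,-0.14,0.085,0,0,0,0,0,-0.14,0.085])

```text
clock: 8.0
position: [0.6394, 0.009, 0.3907]
ee_rot: [0.707, 0.707, -0.0, 0.0]
ft_force: [0.2, -0.8, 0.4]
grip_width: 0.995
grasp_force: 0.0
```

Emit:
move_arm(plan=[0,0,0,0,0,0,0.085,0,0,0,0,0,0,0.085,0,0,0,0,0,0,0.085,0,0,0,0,0,0,0.085,0,0,0,0,0,0,0.085,0,0,0,0,0,0,0.085])

```text
clock: 8.75
position: [0.6393, 0.009, 0.3907]
ee_rot: [0.707, 0.707, -0.0, 0.0]
ft_force: [-0.1, -0.4, 0.3]
grip_width: 0.994
grasp_force: 0.0
```

```bash
python3 - <<'E'
from h import *
p=manip.camera('scene')
c=p['color'][150:300,270:440,::-1];cv2.imwrite('pics/s4.png',cv2.resize(c,None,fx=4,fy=4,interpolation=cv2.INTER_CUBIC))
for l in('tin','gate_edge'):
  for r in manip.tip_of(p,l)[:4]: print(l,r['conf'],w(p,r['position']))
E
```

```text
tin 0.66 [0.31096441 0.19721428 0.00191766]
tin 0.56 [ 0.49665569 -0.27066909 -0.0006008 ]
tin 0.52 [0.61996788 0.01763031 0.03265157]
gate_edge 0.73 [ 0.59869806 -0.05695744  0.10106993]
gate_edge 0.45 [0.59901738 0.00195126 0.00100613]
```

View pics/s4.png

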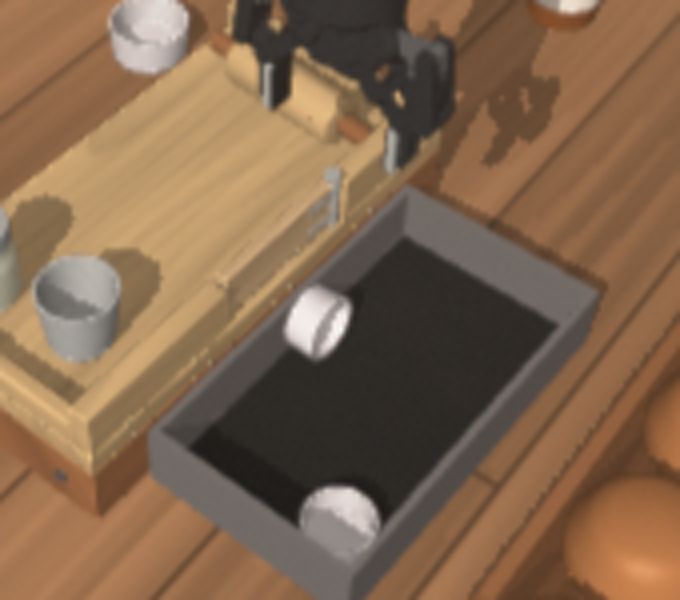

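The gate is shut. The tin is at rest inside the crate on its side, with its underside against the near wall, so its origin is at station x ≥ 19 mm and z ≈ 32 mm. Both are within limits.

```bash
python3 -c "
from workcell import manip
print(manip.hand_in())"
```

```text
the job is handed in; nothing more can be done
None
```

The job is handed in: the tin went through the finger-held gate and lies still on its side against the crate's near wall, and the gate has sprung shut; no verdict came back.

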